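Put the long jigsaw piece in its tray and slide the tray under the puzzle deck

TASK

Lay the long white jigsaw piece flat in the open wooden tray and let go of it; then slide the tray by its upright grip bar, level and without ramming it, through the gap under the raised puzzle deck until it is fully home against the stop. Leave the half-finished jigsaw on the deck, the two square pieces, the mug, the glue bottle and the scraper where they are.

Things in the scene. Friction and masses are not known exactly. Their poses are not given: they have to be found in the camera images.
- long_piece: White jigsaw piece, the one elongated piece of three, 14 mm thick, 0.05 kg, on the table. Origin: centre of the underside of its 100 (x) x 44 (y) mm body; z up. A knob on the +x end reaches x = 72 mm; one on the +y side (x 19 to 37 mm) reaches y = 43 mm; the -x end has a notch 14 mm deep. Near x = 0 both long sides are flat, 44 mm apart, for gripping.
- tray: Loose empty plywood tray on the table, 124 (x) x 160 (y) mm outside, 32 mm high, walls and floor 5 mm thick, about 0.35 kg. Origin: centre of the box's underside, z up. On its +y side a flat tongue (50 mm wide, 8 mm thick) runs to y = 140 mm and carries the dark upright grip bar. The -y end enters the gap first.
- tray_grip (a point): Middle of the tray's upright dark grip bar, 36 mm above the tray's underside, at (0, 131, 36) mm in the tray frame. The bar is 50 mm wide along tray x, 16 mm thick along tray y, its top 52 mm above the underside; 43 mm free between it and the tray wall.
- tray_front (a point): Centre of the outer face of the tray's wall on the grip side, at (0, 80, 16) mm in the tray frame.
- stand: Puzzle deck of pale wood, fixed: a board 210 (x) x 180 (y) mm, underside 46 mm and top 58 mm above the table, on two runners along y. Origin: on the table below the board's centre, z up; mouth on the +y side. The tray slides in on the table. Stop at the back: face at y = -72 mm, so a tray fully home has tray_front at stand y = 88 mm, grip bar outside, axes parallel to the stand's.
- stand_mouth (a point): Centre of the mouth of the gap under the deck, at (0, 90, 23) mm in the stand frame. The gap is 136 mm wide (stand x -68 to 68 mm) and 46 mm high; the runners' ends are rounded here.
- half_jigsaw: Half-finished jigsaw, 150 x 100 mm, 7 mm thick, lying loose on top of the deck. Origin: centre of its underside. Leave alone.
- square_a: Square white wooden jigsaw piece, body 54 x 54 mm, 14 mm thick, with three knobs that reach 49 mm from its centre. Origin: centre of the underside. Leave alone.
- square_b: A second square piece, the same as square_a. Leave alone.
- mug: White mug, 80 mm across, 95 mm high, right of the stand. Origin: centre of its underside. Leave alone.
- glue: White glue bottle, 52 mm across, 140 mm high, beyond the stand. Origin: centre of its underside. Leave alone.
- scraper: Flat spatula, 200 mm long, lying on the table, right of and beyond the stand. Leave alone.
Not all that is in view belongs to the job. What is shaped like the long_piece but blue, orange or red is not meant.

How it is judged:
On the way, in this order (a step that is already met when the one before it is completed fails the run):
1. the long piece lies flat in the tray, let go of, while the tray is still in front of the deck (x of long_piece in the frame of tray between -0.05 and 0.05 m and y of long_piece in the frame of tray between -0.07 and 0.07 m and z of long_piece in the frame of tray below 0.012 m and angle between long_piece's own z axis and vertical below 0.12 rad and contact force between the fingers and long_piece below 0.05 N and y of tray_front in the frame of stand above 0.15 m), for 0.2 s.
2. the tray, with the piece lying in it, is fully home under the deck (x of long_piece in the frame of tray between -0.05 and 0.05 m and y of long_piece in the frame of tray between -0.07 and 0.07 m and z of long_piece in the frame of tray below 0.012 m and angle between long_piece's own z axis and vertical below 0.12 rad and y of tray_front in the frame of stand below 0.096 m and x of tray_front in the frame of stand between -0.015 and 0.015 m and angle between the y axis of tray and the y axis of stand, either way round below 0.12 rad and height (world z) of tray below 0.006 m and angle between tray's own z axis and vertical below 0.06 rad), for 0.2 s.
At the end, for the whole second after the job is handed in: The long piece lies flat in the tray (tilt under 0.12 rad); the tray stands flat on the table under the deck, within 8 mm of the stop; both at rest. The half-finished jigsaw is within 20 mm, the square pieces, mug, glue bottle and scraper within 30 mm of where they were (all of step 2 and linear speed of each of tray, long_piece below 0.02 m/s and not (distance of square_a from where it was at the start of the episode above 0.03 m) and not (distance of square_b from where it was at the start of the episode above 0.03 m) and not (distance of mug from where it was at the start of the episode above 0.03 m) and not (distance of glue from where it was at the start of the episode above 0.03 m) and not (distance of scraper from where it was at the start of the episode above 0.03 m) and not (distance of half_jigsaw from where it was at the start of the episode above 0.02 m)); the robot touches nothing.
It fails at once if the tray is tilted by more than 0.25 rad (angle between tray's own z axis and vertical above 0.25 rad).
It fails at once if the tray is rammed into the stand with more than 40 N (contact force between tray and stand above 40 N).
It fails at once if the half-finished jigsaw is shifted by more than 20 mm (distance of half_jigsaw from where it was at the start of the episode above 0.02 m).
It fails at once if a square piece, the mug, the glue bottle or the scraper is shifted by more than 30 mm (distance of any of square_a, square_b, mug, glue, scraper from where it was at the start of the episode above 0.03 m).
It also fails if it takes over 64 s, if anything falls off the work surface, if the arm or the gripper's body presses on something with over 40 N, if the wrist force passes 120 N, or if a joint passes its speed limit or range.

ROBOT

A 6-joint arm with a two-finger parallel gripper is mounted at the origin on the work surface. World frame = base frame: x ahead of the robot, y to its left, z up, the work surface at z = 0. Lengths are in m, angles in rad, forces in N, time in s.
With the tool pointing down it reaches from about 0.3 to 0.825 m from the base axis. Payload 5.4 kg.
Tool frame: the origin (TCP) lies at the very end of the fingers, on their centre line; the grasp point (between the pads) lies 19 mm behind it; z points along the fingers, x is the direction in which the jaws open and shut, and the axes are right-handed (so a half turn about z gives the same grasp; the last joint's range is limited). The gripper opens to 92 mm and grips with 3 to 60 N. Pads are 20 mm wide; open, the fingers measure 128 mm over their backs; the gripper's body (75 mm by 189 mm) begins 69 mm behind the grasp point.
Start: joints at [1.135, 0.158, 1.597, -0, 1.386, -0.21], TCP at [0.129, 0.56, 0.215] pointing down, gripper open.
Joint ranges: [-2.91, 2.91], [-0.94, 2.29], [0.18, 2.7], [-1.29, 4.43], [0.17, 2.64], [-3, 3]. Speed limits (rad/s): [2.57, 2.57, 3.14, 3.14, 3.14, 3.14].

INTERFACE

Orientations are given as a rotation vector (axis times angle).
In Python, from workcell import bot gives the robot as it stands. Calls block until the motion is done:
- bot.goto(position, orientation): joint-space move of the TCP to a pose.
- bot.line_to(position, rot=None, max_speed=0.15): straight line of the TCP; rot=None keeps the orientation; max_speed is the mean speed in m/s.
- bot.set_joints(angles): joint-space move.
- bot.set_gripper(opening, newtons=None): opening from 0.0 (shut) to 1.0 (fully open); newtons is the grip in N (None keeps the last); returns when the fingers have stopped.
- bot.hold(seconds).
- bot.inverse_kinematics(position, orientation): joint angles nearest the present ones, or None.
- bot.read_camera(name): name is "scene" or "side" or "wrist"; returns a dict with "pixels" (420x560x3 uint8, blue, green, red), "fx", "fy", "cx", "cy" (pixels), "R" (3x3) and "t" (3): a world point X has camera coordinates R X + t. Camera axes: x right, y down, z forward; pixel columns grow to the right and rows downward; lengths in m; the calibration is good to about 2 mm. A picture is of the moment at which its call begins. There is no depth.
A pose or a line that the arm cannot do raises bot.MotionError and nothing moves.
- bot.job_done(): hands the job in, once; it reports no verdict.
Readings, each from a call of its own:
- bot.current_clock(): time.
- bot.current_joints(): joint angles.
- bot.current_joint_vel(): joint speeds.
- bot.current_effort(): joint torques, N m.
- bot.current_ee_pos(): TCP position.
- bot.current_tool_rot(): TCP orientation.
- bot.current_contact_force(): force on the tool from outside, world axes, zero at the start.
- bot.current_ft_torque(): the same for the moment, N m.
- bot.current_opening(): opening from 0.0 (shut) to 1.0 (fully open).
Only numpy, scipy, OpenCV 4.12 (cv2) and the standard library are available. Lean on these libraries where they do the work, as an engineer would, in place of code of your own. Each camera call takes 0.05 s, during which the arm holds its last target. There are 200 camera calls.

## Working session

There is one attempt and no reset: what is moved stays moved. The work goes in short steps, each a Python script; the robot and the scene stay as the last script left them, time stands still between calls to the robot, and variables do not carry over. Pictures are saved under pics/ and viewed, on a budget of 10 in all, crops included, one or two more only if the job needs it, and the job is handed in when it is done.

```bash
mkdir -p pics; cat > h.py <<'E'
import numpy as np, cv2
from workcell import bot
from scipy.spatial.transform import Rotation as Ro
def ray(c,uv,z):
    R=np.array(c["R"]);t=np.array(c["t"]);o=-R.T@t
    uv=np.atleast_2d(np.array(uv,float))
    d=np.c_[(uv[:,0]-c["cx"])/c["fx"],(uv[:,1]-c["cy"])/c["fy"],np.ones(len(uv))]@R
    return o+d*((z-o[2])/d[:,2])[:,None]
def proj(c,X):
    p=np.atleast_2d(X)@np.array(c["R"]).T+np.array(c["t"])
    return np.c_[c["fx"]*p[:,0]/p[:,2]+c["cx"],c["fy"]*p[:,1]/p[:,2]+c["cy"]]
def down(a): # tool z down, tool x at world angle a
    x=np.array([np.cos(a),np.sin(a),0]);z=np.array([0,0,-1.])
    return Ro.from_matrix(np.c_[x,np.cross(z,x),z]).as_rotvec()
E
python3 - <<'E'
from h import *
import pickle
a={n:bot.read_camera(n) for n in("scene","side")}
pickle.dump(a,open('c0.pkl','wb'))
for n in a:
    cv2.imwrite(f'pics/{n}0.png',cv2.resize(a[n]["pixels"],(800,600)))
    c=a[n];print(n,-np.array(c["R"]).T@c["t"],c["fx"])
print(bot.current_clock(),bot.current_tool_rot(),down(0))
E
```

```text
scene [ 1.24353557 -0.38346648  0.91774635] 408.10474571252144
side [ 0.26641605 -1.0643046   1.07210997] 544.3737628401545
0.1 [ 2.45697727e+00  1.95656216e+00 -2.34499089e-03] [3.14159265 0.         0.        ]
```

View pics/scene0.png

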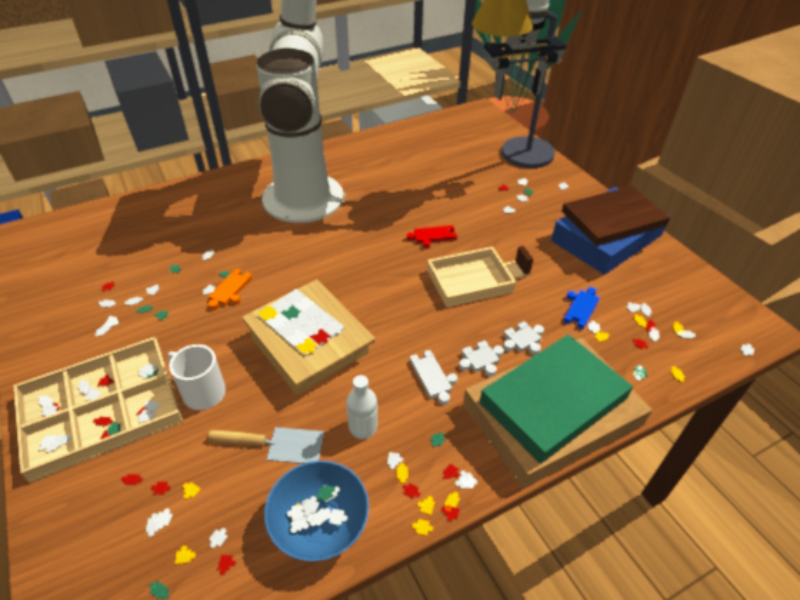

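View pics/side0.png

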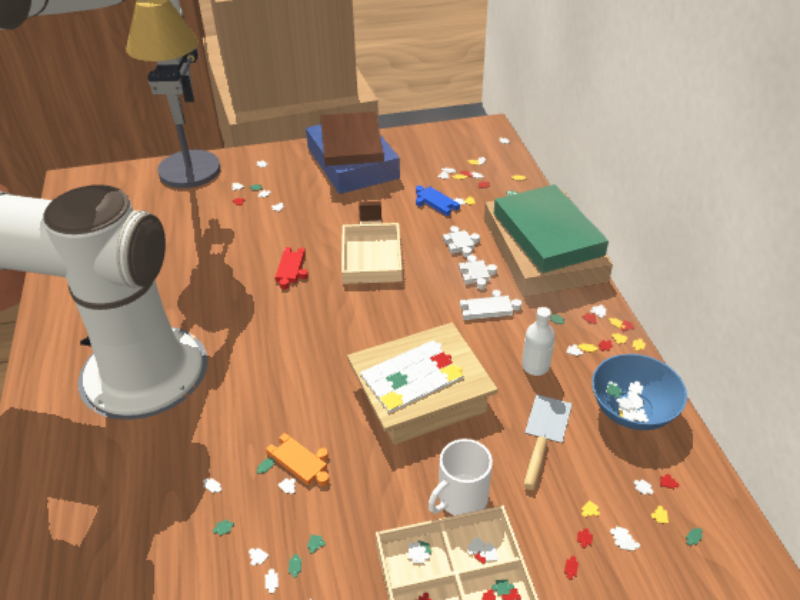

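Scene and side views both show the candidates, given in side-view pixels (800 scale). Long white piece at (490,307), the elongated one, which is my choice. White squares at (477,271) and (461,240). Decoys are red (291,267), blue (437,201) and orange (297,459). The tray is at (372,252) with its grip bar at (371,211), and the stand is at (422,385).

```bash
python3 - <<'E'
from h import *
import pickle
a=pickle.load(open('c0.pkl','rb'));c=a["side"];im=c["pixels"]
cv2.imwrite('pics/crop1.png',cv2.resize(im[130:320,226:396],None,fx=3.15,fy=3.15,interpolation=cv2.INTER_CUBIC)[:600])
# white piece contours in both views -> table plane at 14mm
for n in a:
    c=a[n];hsv=cv2.cvtColor(c["pixels"],cv2.COLOR_BGR2HSV)
    m=((hsv[...,1]<45)&(hsv[...,2]>150)).astype(np.uint8)
    cs,_=cv2.findContours(m,cv2.RETR_EXTERNAL,cv2.CHAIN_APPROX_NONE)
    for k in cs:
        if cv2.contourArea(k)<150: continue
        P=ray(c,k[:,0,:],.014)[:,:2]
        r=cv2.minAreaRect((P*1000).astype(np.float32))
        if .3<r[0][0]/1000<.9 and -.4<r[0][1]/1000<.5: print(n,cv2.boundingRect(k),np.round(r[0],0),np.round(r[1],0),round(r[2],1))
E
```

```text
scene (201, 347, 42, 26) [ 825. -298.] [91. 54.] 73.7
scene (186, 299, 40, 25) [ 696. -289.] [97. 63.] 57.1
scene (247, 263, 17, 38) [ 673. -134.] [ 32. 122.] 77.1
scene (287, 246, 33, 35) [680.  12.] [ 64. 121.] 84.6
scene (322, 239, 31, 22) [680. 115.] [77. 74.] 46.9
scene (353, 226, 27, 20) [676. 219.] [72. 74.] 49.5
scene (186, 203, 54, 39) [ 427. -171.] [161. 107.] 17.7
side (300, 307, 45, 54) [ 507. -373.] [148.  86.] 64.3
side (367, 276, 33, 34) [ 684. -294.] [88. 64.] 57.5
side (432, 267, 22, 29) [ 838. -292.] [92. 47.] 71.8
side (252, 238, 69, 51) [ 481. -141.] [165. 109.] 17.9
side (366, 215, 22, 48) [ 733. -112.] [183.  52.] 64.1
side (322, 203, 43, 21) [673.   5.] [ 75. 122.] 85.2
side (310, 159, 38, 43) [678. 159.] [ 79. 209.] 1.8
```

View pics/crop1.png

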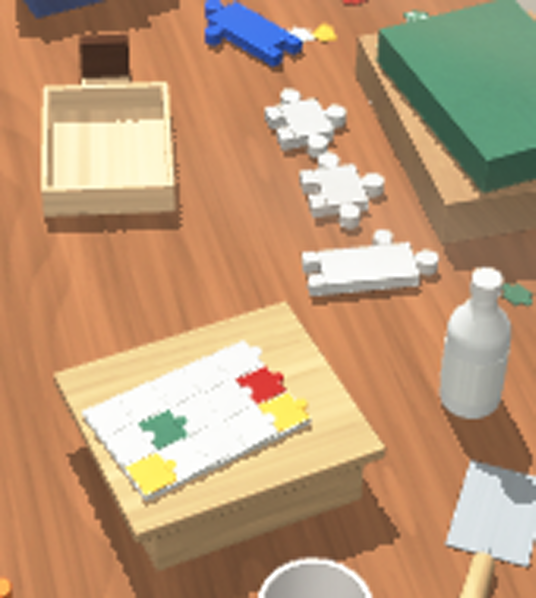

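The crop confirms the choice. The elongated white piece has its body at crop (305–421, 243–290), with its knob to the right (427,262) and a side knob at the top (383,236). The stand top, tray rim and grip bar corners are readable too.

```bash
python3 - <<'E'
from h import *
import pickle
a=pickle.load(open('c0.pkl','rb'));c=a["side"]
def r(p,z):
    return ray(c,np.array(p,float)/3.15+[226,130]-.34,z)[:,:2]*1000
for n,p,z in(("stand",[(55,376),(287,303),(385,449),(142,533)],.058),("tray",[(43,84),(171,80),(175,183),(40,188)],.032),
   ("piece",[(305,251),(416,243),(421,282),(308,290)],.014),("knobs",[(427,256),(383,236)],.014),("bar",[(80,36),(130,35)],.052)):
    P=r(p,z);e=np.roll(P,-1,0)-P
    print(n,P.round(),P.mean(0).round(1),np.hypot(*e.T).round(),np.degrees(np.arctan2(e[:,1],e[:,0])).round(1))
E
```

```text
stand [[ 368. -111.]
 [ 573.  -74.]
 [ 604. -247.]
 [ 404. -283.]] [ 487.3 -178.7] [208. 176. 203. 176.] [  10.3  -80.  -169.9  101.7]
tray [[428. 311.]
 [554. 287.]
 [522. 131.]
 [398. 153.]] [475.4 220.6] [128. 160. 126. 160.] [ -10.8 -101.3  169.6   79.5]
piece [[621.  30.]
 [722.  17.]
 [710. -33.]
 [609. -19.]] [665.4  -1.3] [102.  52. 102.  51.] [  -7.6 -103.8  172.2   77. ]
knobs [[726.  -2.]
 [696.  33.]] [710.9  15.5] [46. 46.] [130.9 -49.1]
bar [[474. 355.]
 [524. 345.]] [499.3 350.1] [51. 51.] [-11.8 168.2]
```

```bash
python3 - <<'E'
from h import *
import pickle
a=pickle.load(open('c0.pkl','rb'));print("red",ray(a["side"],[(190,190),(213,198),(204,172)],.01)[:,:2])
for t in(82.3,-97.7):
    q=bot.inverse_kinematics([.665,0,.2],down(np.radians(t)));print("pick",t,q)
for t in(-10.6,169.4):
    print("place",t,bot.inverse_kinematics([.475,.22,.05],down(np.radians(t))))
for p in([.499,.35],[.422,.176],[.462,-.042]):
  for t in(90,-90): print("bar",p,t,bot.inverse_kinematics([*p,.017],down(np.radians(t))))
bot.set_gripper(0.7)
bot.goto([.655,0,.22],down(np.radians(82.3)))
c=bot.read_camera("wrist");pickle.dump(c,open('w1.pkl','wb'))
cv2.imwrite('pics/w1.png',c["pixels"]);print(bot.current_clock())
E
```

```text
red [[0.25964182 0.21054039]
 [0.32196644 0.15814316]
 [0.31072995 0.28662576]]
pick 82.3 [-0.18129221  0.39848269  1.33546666  0.          1.4076433  -1.61769818]
pick -97.7 [-0.18129221  0.39848269  1.33546666  0.          1.4076433   1.52389447]
place -10.6 [ 2.02643735e-01  2.21760509e-01  1.87571761e+00 -4.44089210e-16
  1.04411454e+00  3.87648636e-01]
place 169.4 [ 2.02643735e-01  2.21760509e-01  1.87571761e+00 -4.44089210e-16
  1.04411454e+00 -2.75394402e+00]
bar [0.499, 0.35] 90 [ 4.13659711e-01  4.67100534e-01  1.63303603e+00 -4.44089210e-16
  1.04145609e+00 -1.15713662e+00]
bar [0.499, 0.35] -90 [ 4.13659711e-01  4.67100534e-01  1.63303603e+00 -4.44089210e-16
  1.04145609e+00  1.98445604e+00]
bar [0.422, 0.176] 90 [ 1.29794410e-01  1.23698864e-01  2.07023348e+00 -4.44089210e-16
  9.47660313e-01 -1.44100192e+00]
bar [0.422, 0.176] -90 [ 1.29794410e-01  1.23698864e-01  2.07023348e+00 -4.44089210e-16
  9.47660313e-01  1.70059074e+00]
bar [0.462, -0.042] 90 [-3.52085511e-01  1.39915799e-01  2.05193012e+00 -4.44089210e-16
  9.49746734e-01 -1.92288184e+00]
bar [0.462, -0.042] -90 [-3.52085511e-01  1.39915799e-01  2.05193012e+00 -4.44089210e-16
  9.49746734e-01  1.21871082e+00]
3.4417
```

View pics/w1.png

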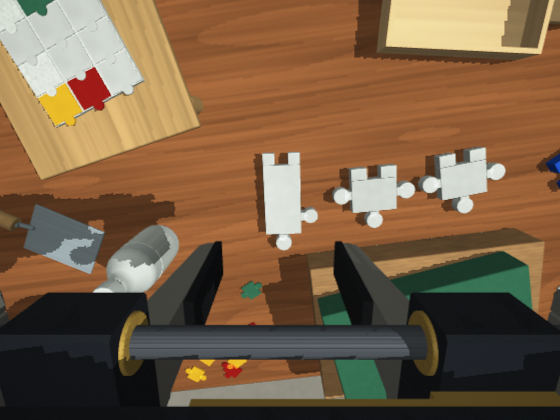

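Wrist view: the long piece's body spans about (263–302, 153–235), with its end knob at (284,242) and side knob at (310,215). The squares are at (373,190) and (462,178). The book stack's near corner is at (308,255).

```bash
python3 - <<'E'
from h import *
import pickle
c=pickle.load(open('w1.pkl','rb'));im=c["pixels"]
hsv=cv2.cvtColor(im,cv2.COLOR_BGR2HSV)
m=((hsv[...,1]<60)&(hsv[...,2]>120)).astype(np.uint8);roi=np.zeros_like(m);roi[145:255,250:325]=1;m*=roi
k=max(cv2.findContours(m,0,cv2.CHAIN_APPROX_NONE)[0],key=cv2.contourArea)
P=(ray(c,k[:,0,:],.014)[:,:2]*1000).astype(np.float32)
print("full",cv2.minAreaRect(P))
b=cv2.morphologyEx(m,cv2.MORPH_OPEN,np.ones((25,25),np.uint8))
k=max(cv2.findContours(b,0,cv2.CHAIN_APPROX_NONE)[0],key=cv2.contourArea)
# straight long sides from rows 170..205
for f in(np.argmax,lambda r:len(r)-1-np.argmax(r[::-1])):
    px=[(f(m[v]),v) for v in range(170,206)]
    Q=(ray(c,px,.014)[:,:2]*1000).astype(np.float32)
    vx,vy,x0,y0=cv2.fitLine(Q,cv2.DIST_HUBER,0,.1,.1).ravel();print("side yaw",np.degrees(np.arctan2(vy,vx)),"y at x=650:",y0+(650-x0)*vy/vx)
print("knob tip rows",np.where(m.any(1))[0][[0,-1]], ray(c,[(284,np.where(m.any(1))[0][-1]),(280,np.where(m.any(1))[0][0])],.014)*1000)
print("book corner z=.0/.03/.06",[ray(c,[(308,258)],z).round(3) for z in(.0,.03,.06)])
s=[(41,179),(199,126)];P=ray(c,s,.058)[:,:2];print("stand edge",P,np.degrees(np.arctan2(*(P[1]-P[0])[::-1])))
E
```

```text
full ((676.8265380859375, 14.833972930908203), (64.58248901367188, 121.61792755126953), 84.37337493896484)
side yaw -5.8903475 y at x=650: -14.45405
side yaw -5.0655866 y at x=650: 29.07593
knob tip rows [152 249] [[736.25257091  -0.79242668  14.        ]
 [614.93080171  10.19216052  14.        ]]
book corner z=.0/.03/.06 [array([[0.759, 0.029, 0.   ]]), array([[0.745, 0.027, 0.03 ]]), array([[0.732, 0.026, 0.06 ]])]
stand edge [[ 0.60513161 -0.24308392]
 [ 0.57427188 -0.06723555]] 99.95351610149201
```

```bash
python3 - <<'E'
from h import *
import pickle
T=np.array([.4754,.2206]);ty=np.radians(-10.6)
tx=np.array([np.cos(ty),np.sin(ty)]);tv=np.array([-tx[1],tx[0]])
r=down(np.radians(84.5))
bot.goto([.665,.006,.08],r);bot.line_to([.665,.006,.004])
bot.set_gripper(.2,20);print("opening",bot.current_opening()*92)
bot.line_to([.665,.006,.13],max_speed=.2);print(bot.current_opening()*92)
p=T-.003*tx+.011*tv
bot.goto([*p,.13],down(ty))
c=bot.read_camera("wrist");pickle.dump(c,open('w2.pkl','wb'));cv2.imwrite('pics/w2.png',c["pixels"])
print(bot.current_ee_pos(),bot.current_opening()*92,bot.current_clock())
E
```

```text
opening 43.74580818296885
43.879987593407584
[0.47474016 0.2316828  0.12986016] 43.81082974850094 7.7833
```

View pics/w2.png

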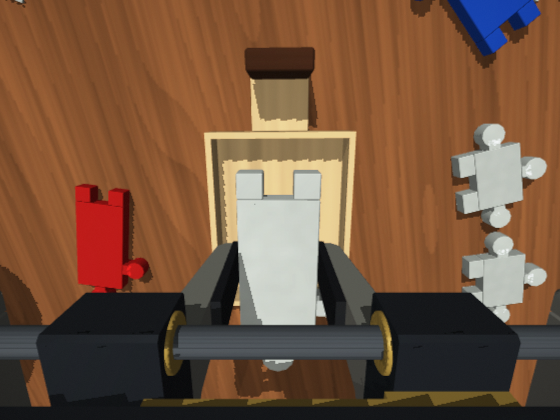

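The piece is held square to the tray. The tray's far rim spans (206–355, 132) with the bar at (280,62). I'll check the tray position from the rim, then place the piece.

```bash
python3 - <<'E'
from h import *
import pickle
c=pickle.load(open('w2.pkl','rb'))
T=np.array([.4754,.2206]);ty=np.radians(-10.6)
tx=np.array([np.cos(ty),np.sin(ty)]);tv=np.array([-tx[1],tx[0]])
P=ray(c,[(206,132),(355,132)],.032)[:,:2];d=P[1]-P[0];print(P,np.degrees(np.arctan2(d[1],d[0])))
T2=P.mean(0)-.08*tv;print("tray",T2,"shift in tray frame",(T2-T)@tx,(T2-T)@tv)
if np.linalg.norm(T2-T)<.012:
    p=T2-.003*tx+.011*tv
    bot.line_to([*p,.06],max_speed=.12);bot.line_to([*p,.0105],max_speed=.06)
    print(bot.current_contact_force())
    bot.set_gripper(.59);bot.line_to([*p,.13],max_speed=.15)
    # back off over the bar side to see tray and stand
    b=T2+.131*tv
    bot.goto([*b,.13],down(ty+np.pi/2))
    c=bot.read_camera("wrist");pickle.dump(c,open('w3.pkl','wb'))
    s=bot.read_camera("side");pickle.dump(s,open('s3.pkl','wb'))
    cv2.imwrite('pics/s3.png',np.hstack([cv2.resize(c["pixels"],(400,300)),cv2.resize(s["pixels"][110:320,200:400],(400,420))[:300]]))
    print(bot.current_ee_pos(),bot.current_clock())
E
```

```text
[[0.4294513  0.30974624]
 [0.54939887 0.28723123]] -10.631114046179034
tray [0.47470898 0.21985391] shift in tray frame -0.000541985366029958 -0.0008604770873917355
[ 0.17758662 -0.0842891  -0.38910142]
[0.4987     0.34822268 0.12973749] 12.15
```

View pics/s3.png

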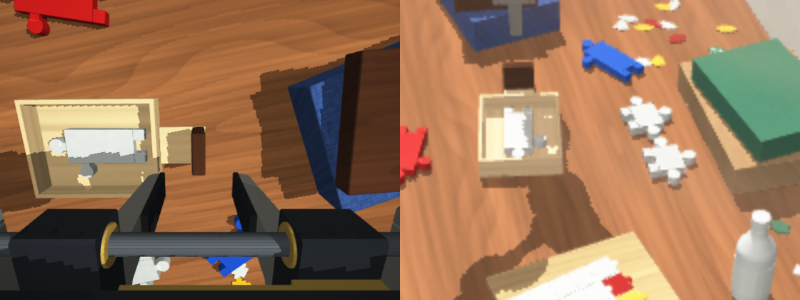

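The piece lies flat inside the tray: piece (65–145, 128–160) within tray (17–158, 100–195) in the left panel. Before descending on the bar I'll check clearance to the blue/brown book stack at right.

```bash
python3 - <<'E'
from h import *
import pickle
c=pickle.load(open('w3.pkl','rb'));s=pickle.load(open('s3.pkl','rb'));a=pickle.load(open('c0.pkl','rb'))
k=1.4
for z in(.0,.03,.05,.08):
    print(z,"wrist blue corners",ray(c,np.array([(290,90),(337,207)])*k,z)[:,:2].round(3).tolist(),"side blue",ray(a['side'],np.array([(345,172),(399,158)])*.7,z)[:,:2].round(3).tolist(),"brown wrist",ray(c,np.array([(352,60),(337,188)])*k,z)[:,:2].round(3).tolist())
E
```

```text
0.0 wrist blue corners [[0.45, 0.477], [0.63, 0.532]] side blue [[0.475, 0.559], [0.619, 0.589]] brown wrist [[0.429, 0.555], [0.599, 0.533]]
0.03 wrist blue corners [[0.448, 0.466], [0.609, 0.515]] side blue [[0.469, 0.513], [0.609, 0.543]] brown wrist [[0.428, 0.536], [0.582, 0.516]]
0.05 wrist blue corners [[0.446, 0.458], [0.596, 0.504]] side blue [[0.465, 0.483], [0.602, 0.512]] brown wrist [[0.428, 0.523], [0.57, 0.505]]
0.08 wrist blue corners [[0.443, 0.447], [0.575, 0.487]] side blue [[0.459, 0.438], [0.592, 0.466]] brown wrist [[0.428, 0.504], [0.553, 0.488]]
```

```bash
cat >> h.py <<'E'
S=np.array([.4873,-.1787]);sy=np.radians(10.0)
sx=np.array([np.cos(sy),np.sin(sy)]);sv=np.array([-sx[1],sx[0]])
E
python3 - <<'E'
from h import *
import pickle
T=np.array([.4747,.2199]);ty=np.radians(-10.6);tv=np.array([-np.sin(ty),np.cos(ty)])
b=T+.131*tv
bot.set_gripper(.45)
bot.line_to([*b,.06],max_speed=.15);bot.line_to([*b,.016],max_speed=.06);f0=np.array(bot.current_contact_force())
bot.set_gripper(.05,30);print("open mm",bot.current_opening()*92,"F",f0,bot.current_contact_force())
g=S+.365*sv
bot.line_to([*g,.016],rot=down(sy+np.pi/2),max_speed=.07)
print(bot.current_contact_force(),bot.current_ee_pos(),bot.current_opening()*92,bot.current_clock())
s=bot.read_camera("side");pickle.dump(s,open('s4.pkl','wb'))
w=bot.read_camera("wrist");pickle.dump(w,open('w4.pkl','wb'))
cv2.imwrite('pics/s4.png',np.hstack([cv2.resize(s["pixels"][135:325,210:370],None,fx=3.1,fy=3.1,interpolation=cv2.INTER_CUBIC),np.zeros((589,1,3),np.uint8),cv2.copyMakeBorder(cv2.resize(w["pixels"],(300,225)),0,364,0,0,0)]))
E
```

```text
open mm 16.080486250628695 F [-0.23705009 -0.32522035  0.4913412 ] [-0.51488978 -2.13276682  1.27775047]
[0.29238536 5.1620848  4.84521487] [0.42421068 0.18088131 0.01624597] 15.690614322296488 17.3167
```

View pics/s4.png

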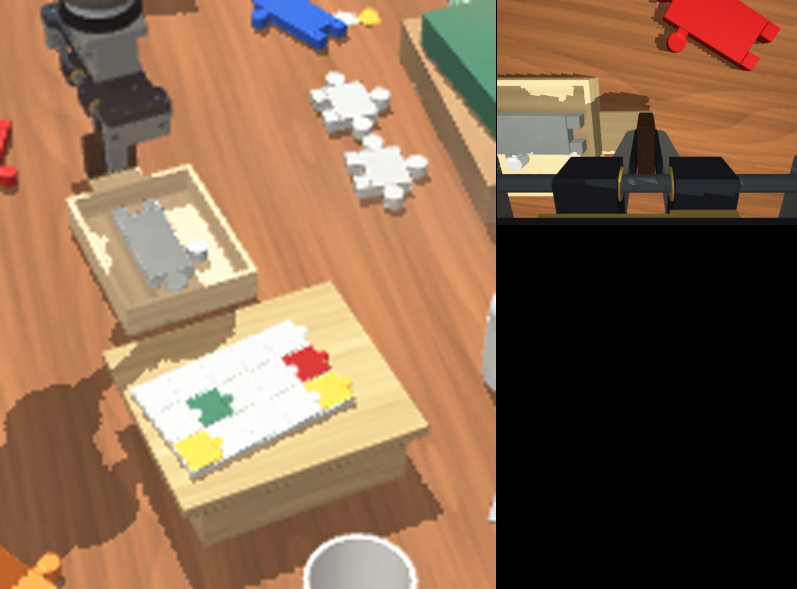

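The tray followed, held squarely, with its leading wall in front of the mouth and the piece still flat. I'll compare the tray rim, corners (67,200), (191,167), (257,269), (125,309), with the deck, corners (104,353), (332,284), (428,430), (184,514), in this one view.

```bash
python3 - <<'E'
from h import *
import pickle
s=pickle.load(open('s4.pkl','rb'))
for n,p,z in(("tray",[(67,200),(191,167),(257,269),(125,309)],.032),("stand",[(104,353),(332,284),(428,430),(184,514)],.058)):
    P=ray(s,np.array(p)/3.1+[210,135]-.34,z)[:,:2];e=np.roll(P,-1,0)-P
    print(n,P.mean(0),np.hypot(*e.T).round(3),np.degrees(np.arctan2(e[:,1],e[:,0])).round(1),"in stand",((P.mean(0)-S)@sx).round(4),((P.mean(0)-S)@sv).round(4), ((P-S)@sx).round(4))
E
```

```text
tray [0.44588145 0.04899332] [0.123 0.153 0.125 0.155] [   8.8  -79.5 -170.1   99.9] in stand -0.0013 0.2314 [-0.0632  0.06    0.0615 -0.0633]
stand [ 0.48570608 -0.18047155] [0.207 0.178 0.206 0.18 ] [   9.4  -80.5 -170.    99.6] in stand -0.0019 -0.0015 [-0.1046  0.1021  0.1006 -0.1057]
```

Lateral offset is under 1 mm and yaw agrees within about 0.3°. Now sliding in by small steps with force watch.

```bash
python3 - <<'E'
from h import *
S2=S-.001*sx
def F(): 
    f=np.array(bot.current_contact_force()); return round(f[:2]@sx,1),round(f[:2]@sv,1),round(f[2],1)
y=.365;bot.line_to([*(S2+y*sv),.016],max_speed=.05);print(y,F())
while y>.1302:
    y-=.02 if y>.30 else (.015 if y>.155 else .002)
    bot.line_to([*(S2+y*sv),.016],max_speed=.05 if y>.155 else .015)
    f=F();act=(np.array(bot.current_ee_pos()[:2])-S)@sv;print(round(y,3),round(act,4),f)
    if abs(f[0])>12 or f[1]>12: print("stop");break
print(bot.current_clock())
E
```

```text
0.365 (np.float64(3.2), np.float64(2.5), np.float64(4.3))
0.345 0.3449 (np.float64(-0.1), np.float64(3.6), np.float64(8.9))
0.325 0.325 (np.float64(-0.4), np.float64(2.6), np.float64(8.5))
0.305 0.3051 (np.float64(-0.3), np.float64(3.5), np.float64(8.9))
0.285 0.2851 (np.float64(-1.2), np.float64(3.1), np.float64(8.9))
0.27 0.2701 (np.float64(-0.2), np.float64(2.9), np.float64(9.1))
0.255 0.2551 (np.float64(0.1), np.float64(3.4), np.float64(8.1))
0.24 0.2402 (np.float64(-0.8), np.float64(4.3), np.float64(9.0))
0.225 0.2252 (np.float64(-0.8), np.float64(3.8), np.float64(9.5))
0.21 0.2103 (np.float64(0.8), np.float64(4.2), np.float64(9.7))
0.195 0.1953 (np.float64(-0.6), np.float64(4.7), np.float64(10.6))
0.18 0.1804 (np.float64(-1.0), np.float64(4.1), np.float64(10.7))
0.165 0.1655 (np.float64(-0.5), np.float64(4.2), np.float64(11.1))
0.15 0.1517 (np.float64(-1.3), np.float64(9.6), np.float64(13.8))
0.148 0.1496 (np.float64(-0.1), np.float64(9.8), np.float64(12.4))
0.146 0.1476 (np.float64(-1.0), np.float64(9.4), np.float64(12.8))
0.144 0.1456 (np.float64(0.9), np.float64(9.0), np.float64(12.7))
0.142 0.1436 (np.float64(-0.2), np.float64(8.8), np.float64(12.6))
0.14 0.1428 (np.float64(0.6), np.float64(14.2), np.float64(15.3))
stop
26.0333
```

```bash
python3 - <<'E'
from h import *
import pickle
s=bot.read_camera("side");pickle.dump(s,open('s5.pkl','wb'))
w=bot.read_camera("wrist");pickle.dump(w,open('w5.pkl','wb'))
cv2.imwrite('pics/s5.png',np.hstack([cv2.resize(s["pixels"][180:330,210:340],None,fx=3,fy=3,interpolation=cv2.INTER_CUBIC),cv2.copyMakeBorder(cv2.resize(w["pixels"],(400,300)),0,150,0,0,0)]))
print(bot.current_opening()*92,bot.current_ft_torque())
E
```

```text
15.775522108900338 [ 1.80210135  0.09244217 -0.006091  ]
```

View pics/s5.png

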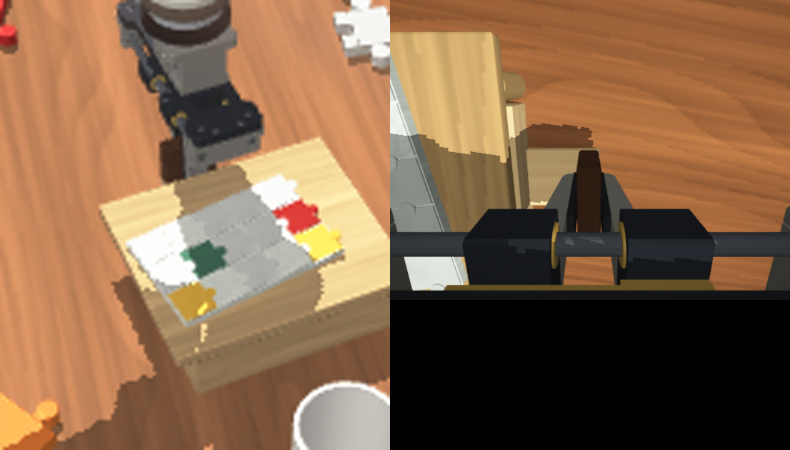

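The tray is nearly home: in the right panel its outer rim (~528,150) sits just outside the deck edge (~504,130). I'll compute the remaining protrusion.

```bash
python3 - <<'E'
from h import *
import pickle
w=pickle.load(open('w5.pkl','rb'));f=lambda p:(np.array(p)-[390,0])*1.4
a=ray(w,f([(526,105),(529,150)]),.032)[:,:2];d=ray(w,f([(496,35),(505,155)]),.058)[:,:2]
print("rim y",(a-S)@sv,"x",(a-S)@sx,"deck",(d-S)@sv,(d-S)@sx)
im=w["pixels"]; print([int(im[int(145*1.4),u].sum()) for u in range(140,210,2)])
E
```

```text
rim y [0.10181459 0.10160946] x [-0.06505003 -0.03374985] deck [0.09581257 0.09406965] [-0.10257193 -0.03786644]
[528, 524, 520, 526, 534, 544, 551, 550, 549, 552, 447, 383, 372, 347, 398, 422, 420, 422, 280, 241, 251, 250, 235, 234, 246, 243, 222, 201, 209, 206, 206, 204, 201, 201, 195]
```

```bash
python3 - <<'E'
from h import *
S2=S-.001*sx
def F(): 
    f=np.array(bot.current_contact_force()); return round(float(f[:2]@sx),1),round(float(f[:2]@sv),1),round(float(f[2]),1)
print(bot.current_ee_pos())
y=.141;bot.line_to([*(S2+y*sv),.0168],max_speed=.01);print(y,F())
while y>.1335:
    y-=.001
    bot.line_to([*(S2+y*sv),.0168],max_speed=.01)
    f=F();e=bot.current_ee_pos();print(round(y,4),round(float((np.array(e[:2])-S)@sv),4),round(e[2],4),f)
    if abs(f[0])>12 or f[1]>20: print("stop");break
print(bot.current_clock())
E
```

```text
[ 0.46073225 -0.03842901  0.01617278]
0.141 (-0.7, 7.3, 7.8)
0.14 0.1426 0.0162 (0.2, 12.4, 10.0)
0.139 0.1426 0.0162 (1.0, 16.1, 11.2)
0.138 0.1426 0.0162 (2.2, 20.3, 13.2)
stop
27.1583
```

The tray hits a hard stop at 0.1426: no further motion while force climbs 4 N per mm, and lateral force stays small. I'll relax, release and look.

```bash
python3 - <<'E'
from h import *
import pickle
g=np.array(bot.current_ee_pos()[:2])
bot.line_to([*g,.0166],max_speed=.01);print(bot.current_contact_force())
bot.set_gripper(.45);bot.hold(.2);print(bot.current_contact_force())
bot.line_to([*g,.13],max_speed=.08)
bot.goto([*(S+.13*sv),.25],down(sy))
w=bot.read_camera("wrist");pickle.dump(w,open('w6.pkl','wb'))
p=bot.current_ee_pos();R=np.array(w["R"]);print("cam",-R.T@w["t"],p)
s=bot.read_camera("side")
cv2.imwrite('pics/w6.png',w["pixels"]);print(bot.current_clock())
E
```

```text
[2.49313208 1.85279776 1.40560639]
[ 0.15665214 -0.04012003 -0.52432538]
cam [0.45193745 0.0249622  0.42091918] [ 0.46444559 -0.05055925  0.24943051]
31.6
```

View pics/w6.png

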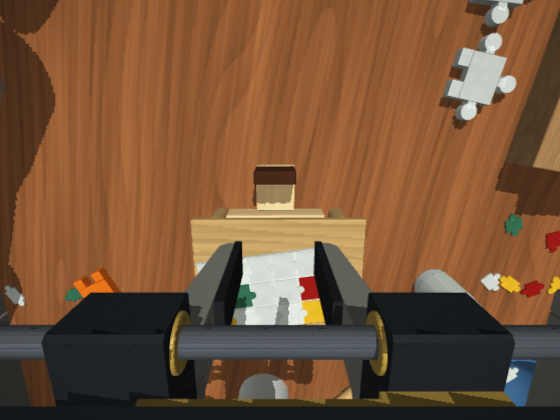

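```bash
python3 - <<'E'
from h import *
import pickle
w=pickle.load(open('w6.pkl','rb'));g=cv2.cvtColor(w["pixels"],cv2.COLOR_BGR2GRAY).astype(int)
for u in(240,275,310,205): print(u,g[160:226,u].tolist())
q=lambda p,z:np.c_[(ray(w,p,z)[:,:2]-S)@sx,(ray(w,p,z)[:,:2]-S)@sv].round(4).tolist()
print("deck",q([(191,220),(366,220)],.058),"bar top rear",q([(254,168),(296,168)],.052),"rows 210/214/218 @.032/0",q([(275,r) for r in(209,212,215,218)],.032),q([(245,209),(310,209)],.0))
E
```

```text
240 [118, 119, 118, 118, 118, 118, 119, 118, 119, 117, 118, 118, 118, 118, 117, 117, 116, 115, 114, 113, 113, 113, 112, 112, 112, 111, 111, 112, 112, 112, 112, 112, 114, 113, 114, 115, 114, 115, 114, 116, 116, 116, 116, 117, 117, 116, 116, 114, 124, 149, 159, 153, 154, 159, 163, 189, 217, 201, 118, 140, 173, 179, 177, 172, 169, 166]
275 [105, 105, 106, 105, 133, 171, 113, 35, 35, 34, 35, 42, 53, 52, 49, 49, 47, 47, 49, 49, 49, 47, 47, 48, 82, 136, 134, 135, 134, 135, 135, 135, 135, 134, 135, 134, 135, 135, 135, 136, 137, 135, 158, 208, 223, 223, 223, 222, 225, 218, 147, 154, 155, 160, 169, 201, 220, 202, 110, 130, 165, 172, 171, 166, 162, 160]
310 [106, 106, 108, 109, 111, 110, 113, 113, 113, 113, 112, 112, 112, 112, 111, 112, 112, 110, 111, 111, 110, 111, 110, 110, 110, 111, 111, 110, 111, 111, 111, 111, 111, 111, 110, 110, 110, 109, 108, 109, 107, 107, 108, 109, 108, 109, 110, 110, 124, 156, 153, 153, 156, 160, 168, 203, 214, 179, 113, 144, 182, 182, 178, 162, 155, 153]
205 [102, 103, 103, 103, 103, 103, 103, 103, 105, 104, 105, 105, 104, 105, 105, 106, 106, 106, 105, 106, 105, 106, 105, 105, 105, 106, 105, 106, 105, 106, 107, 107, 108, 108, 108, 109, 109, 109, 109, 109, 110, 110, 109, 109, 109, 109, 109, 108, 108, 108, 107, 108, 107, 106, 106, 107, 106, 107, 114, 138, 173, 181, 177, 175, 168, 158]
deck [[-0.1033, 0.0938], [0.1049, 0.0939]] bar top rear [[-0.0275, 0.1549], [0.0211, 0.1549]] rows 210/214/218 @.032/0 [[-0.0035, 0.1003], [-0.0035, 0.0963], [-0.0036, 0.0924], [-0.0036, 0.0884]] [[-0.0449, 0.0915], [0.044, 0.0915]]
```

From this overhead view (deck edge at row 220, tray rim at row 215, bar at (275,175)), the rim's outer face is at stand y ≈ 0.0886 when referred to the deck edge. That agrees with the hard stop, so the tray is home, parallel and about 4 mm off centre at most.

```bash
python3 - <<'E'
from h import *
import pickle
s=bot.read_camera("side");a=pickle.load(open('c0.pkl','rb'))["side"]
d=cv2.absdiff(s["pixels"],a["pixels"]).max(2)
for n,(u0,v0,u1,v1) in dict(squares=(305,155,352,202),glue=(364,215,390,265),mug=(300,307,346,362),scraper=(366,276,402,345)).items():
    print(n,(d[v0:v1,u0:u1]>60).mean().round(3))
print(bot.current_contact_force());bot.hold(.5);bot.job_done()
E
```

```text
squares 0.0
glue 0.005
mug 0.123
scraper 0.0
[-0.12466849 -0.2838726   0.35146747]
the job is handed in; nothing more can be done
```

I laid the long white piece flat in the tray and released it. I then gripped the tray's bar, turned the tray square to the deck, slid it under until it stopped, let go, backed off and handed the job in at about 32 s. No verdict was reported.

- **Tray home:** It stopped moving at the back while the push rose to about 20 N, which is under the 40 N limit. After release, the wrist view put its front face at stand y ≈ 88–89 mm (88 mm is fully home), taken relative to the deck edge. It was parallel to the deck and about 4 mm off centre.
- **Disagreement:** My first estimate of the stand's position along y was about 4 mm off from the hard stop. The last wrist view agreed with the hard stop, so I used that.
- **Other objects:** The squares, glue bottle and scraper look unchanged in the side view. The mug area showed a 12% pixel change. I never touched the mug, so I think it is the arm's shadow or reflection, but I did not check further.
- **Not checked:** I could not see the piece once the tray was under the deck; it was flat when I last saw it, just before the tray went in. I did not measure the half-finished jigsaw's position; nothing touched it, and it looked undisturbed in the part of the last view not hidden by the gripper.

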